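Fit a fresh bayonet water-filter cartridge

TASK

The drinking-water filter on the worktop is missing its cartridge. Set the fresh cartridge (blue grip, not the grey spent one) into the collar, turning it gently until its two lugs find the slots, press it down against the spring and twist it clockwise about a quarter turn until it locks in its catch, then let go. Work by feel and never force it, and leave the spent cartridge and the other kitchen things where they stand.

Things in the scene. Friction and masses are not known exactly. Their poses are not given: they have to be found in the camera images.
- fresh: The fresh cartridge, standing upright: white, 130 mm tall, 0.26 to 0.42 kg, pale blue band, blue top. Origin at the centre of its underside, z up its axis. The neck, 46 mm in diameter, is the lowest 38 mm, its foot bevelled 3 mm; above it the body is 60 mm in diameter up to 101 mm. A half turn about z looks and works the same.
- grip (a point): Point on the fresh cartridge's axis to grasp: 122 mm above its origin, inside the blue grip bar on its top, 8 mm below the bar's upper edge. The bar lies along the cartridge's x: 48 mm long, 16 mm wide (y), from 101 to 130 mm above the origin; pinch it across its 16 mm. Axes as the cartridge's.
- lug (a point): Lower outer end of the lug on the +x side of the fresh cartridge's neck: 31 mm from the axis, 14 mm above the origin. Two equal lugs stick out of the neck along +x and -x, 10 mm wide, from 14 to 21 mm above the origin. A blue stripe down the body stands over each lug, in line with the bar.
- spent: The spent cartridge: same shape and size, yellowed, with a brown band and grey top. Stands at least 120 mm from the fresh one; leave it alone.
- filter_unit: The filter unit, fixed: white base 150 x 230 mm, 45 mm high; steel spout 120 mm to its +y side, up to 197 mm high; on the base a round white housing, 94 mm in diameter, 77 mm high, around the grey bayonet collar, whose rim stands 85 mm high. Origin on the worktop under the collar's axis, z up.
- mouth (a point): Centre of the collar's mouth, level with its rim, 85 mm above the worktop; axes as the unit's. Bore 50 mm. Height of the cartridge's origin against it: -14 mm with the lugs resting on the rim off the slots; -18 mm in the slots, foot just on the sprung plate; then the spring pushes up with 7 N + 0.6 N/mm. Let go in the slots it stays standing there.
- slot_tick (a point): Black tick on the housing: nominal direction (unit's +x, another at -x) of the collar's two entry slots. The collar was clamped by hand: its slots, seen as notches from above, really point up to 0.40 rad either way of the ticks and stay there. Lugs brought down off the slots rest on the rim; a slot has about 0.05 rad of play either way.
- lock_tick (a point): Green tick on the housing, 80 degrees (1.40 rad) clockwise from above from the black one (so off by as much as the slots). Lugs turn only when pushed below the lip: origin at -30 mm or lower from the mouth (14 N); plate hits bottom at -34.5 mm (17 N, then rigid). After 1.40 rad a stop; let go, the spring lifts the lugs into the catch, -26 mm: locked.
- mug: blue mug, 82 mm in diameter, 95 mm tall; bystander. Origin at the centre of its underside.
- bowl: white bowl, 140 mm in diameter; bystander. Origin at the centre of its underside.
- soap: green washing-up bottle, 200 mm tall; bystander. Origin at the centre of its underside.
- coffee_jar: amber jar, 110 mm tall; bystander. Origin at the centre of its underside.
- flask: teal steel flask, 220 mm tall; bystander. Origin at the centre of its underside.
Mind the look-alikes: they are no part of the job. Of the things that look like the fresh, the largest one is meant.

How it is judged:
On the way:
1. the fresh cartridge's lugs are in the slots and it is pressed down against the spring (z of fresh in the frame of mouth below -0.0195 m and horizontal distance between fresh and mouth below 0.006 m and angle between fresh's own z axis and vertical below 0.12 rad and angle between the x axis of fresh and the x axis of filter_unit, either way round below 0.6 rad), for 0.1 s.
At the end, for the whole second after the job is handed in: the fresh cartridge stands upright (within 0.1 rad) and centred (6 mm) in the collar, let go and at rest, locked in the catch: turned about a quarter turn from the slots (bar within 0.8 rad of the unit's y axis) and lifted by the spring to 26 mm (23.5 to 28.5 mm) below the mouth (z of fresh in the frame of mouth between -0.0285 and -0.0235 m and horizontal distance between fresh and mouth below 0.006 m and angle between fresh's own z axis and vertical below 0.1 rad and angle between the x axis of fresh and the y axis of filter_unit, either way round below 0.8 rad and linear speed of fresh below 0.02 m/s and contact force between fresh and the fingers below 0.1 N); the robot touches nothing.
It fails at once if the fresh cartridge is forced: it bears on the filter unit with more than 50 N in all (spring, rim, slot walls and stop added up) (contact force between fresh and filter_unit above 50 N).
It fails at once if the spent cartridge or another kitchen thing is moved more than 30 mm (distance of any of spent, mug, bowl, soap, coffee_jar, flask from where it was at the start of the episode above 0.03 m).
It also fails if it takes over 72 s, if anything falls off the work surface, if the arm or the gripper's body presses on something with over 40 N, if the wrist force passes 120 N, or if a joint passes its speed limit or range.

ROBOT

A 6-joint arm with a two-finger parallel gripper is mounted at the origin on the work surface. World frame = base frame: x ahead of the robot, y to its left, z up, the work surface at z = 0. Lengths are in m, angles in rad, forces in N, time in s.
With the tool pointing down it reaches from about 0.35 to 0.85 m from the base axis. Payload 8.1 kg.
Tool frame: the origin (TCP) lies midway between the tips of the shut fingers; the grasp point (between the pads) lies robot.grip_depth behind it (robot.grip_depth is the distance from the TCP to the grasp point, in m); z points along the fingers, y is the line along which they close (so a half turn about z gives the same grasp; the last joint's range is limited). The gripper opens to 93 mm and grips with 3 to 60 N. Pads are 15 mm wide; open, the fingers measure 128 mm over their backs; the gripper's body (75 mm by 188 mm) begins 65 mm behind the grasp point.
Start: joints at [-1.381, 0.13, 1.488, -0, 1.523, -0.085], TCP at [0.163, -0.577, 0.187] pointing down, gripper open.
Joint ranges: [-2.96, 2.96], [-0.89, 2.26], [0.02, 2.5], [-1.34, 4.48], [0, 2.73], [-2.66, 2.66]. Speed limits (rad/s): [2.39, 2.39, 2.79, 3.14, 3.14, 3.14].

INTERFACE

Orientations are given as a rotation vector (axis times angle).
In Python, from plant import robot gives the robot as it stands.
- The arm moves only by the tool carry_out, never from a script. Its argument "rows" is a list of rows, each a list of 6 numbers: the shift along the tool's x, y, z in m, then the turn, a rotation vector about the tool's x, y, z in degrees. A call has 1 to 12 rows; each row is the pose to reach, as a shift and turn from the pose commanded when the call began, along the tool's axes at that moment; what a row does not reach only later rows make up. A row lasts 1/8 s, in which the tool goes at most 62.5 mm and 10.7 degrees, less where a joint would pass 70% of its speed; a pose out of reach is approached as far as the arm can. A call with a gripper value outside its range is refused whole. "jaw" is the closure in counts, from 0 (fully open) to 255 (shut), set as the call begins (left out, the last holds). The fingers move at their own pace and stop on an object; "force" is the grip in N (left out, the last holds). Time passes only in rows, so rows that repeat a pose let the fingers close. It gives the time, the measured TCP pose, the force, the opening and the grip force at its end, in the units of the state.
- robot.read_state(): the state, without advancing time (a new reading comes with each control period).
- robot.read_camera(name): name is "side" or "top" or "wrist"; returns the picture (480x640x3 uint8, red, green, blue); there is no depth.
- robot.camera_model(name): a dict with "fx", "fy", "cx", "cy" (pixels), "R" (3x3) and "t" (3): a world point X has camera coordinates R X + t; the wrist camera has in their place "mount" (4x4, takes a point from camera to tool coordinates, whose origin is the TCP and whose axes are the flange's). Camera axes: x right, y down, z forward; pixel columns grow to the right and rows downward; lengths in m; the calibration is good to about 2 mm. A picture is of the moment at which its call begins: read the wrist's pose just before it. camera_model takes no time and is no camera call.
- robot.close_job(): hands the job in; it is judged then, once.
Trained networks look in the newest picture that a camera, given by its name, has taken for a name from the list of things; names that differ only in an ending like _2 or _b are one class to them, and where a whole thing is asked for, a point or a joint stands for the part that bears it (a point fixed in the world has none). Each returns a list of dicts, best first, with "conf" (0 to 1); they miss things now and then, are a little off and sometimes report something else, mostly with a low value. They report only what shows in the picture. A call takes as long as a camera call. They do not tell look-alikes from the thing itself.
- robot.outline_of(camera, target): "pixels" (480x640 bool, what is visible of it) and "pixel" ([column, row] in pixels, amid what is visible of it).
The state is a dict: "t": time; "q": joint angles; "dq": joint speeds; "joint_torque": joint torques, N m; "tool_pos": TCP position; "orientation": TCP orientation; "force": force on the tool from outside, world axes, zero at the start; "wrist_torque": the same for the moment, N m; "opening": finger opening in m; "gripper_force": force on a finger pad.
Only numpy, scipy, OpenCV 4.12 (cv2) and the standard library are available. Lean on these libraries where they do the work, as an engineer would, in place of code of your own. Each camera call takes 0.05 s, during which the arm holds its last target. There are 200 camera calls.

## Working session

There is one attempt and no reset: what is moved stays moved. The work goes in short steps, Python scripts to look and compute and a tool call to move; the robot and the scene stay as the last step left them, time stands still between calls to the robot, and variables do not carry over. Pictures are saved under pics/ and viewed, at most 10 in all, crops included, and the job is handed in when it is done.

Besides the shell and the picture viewer there is one more tool, called after "Request:" as name(argument=value, ...), one argument or row to a line, values as JSON. carry_out: Moves the arm, as the interface text tells. Its arguments: {"type":"object","properties":{"rows":{"type":"array"},"jaw":{"type":"number"},"force":{"type":"number"}},"required":["rows"]}

```bash
ls; mkdir -p pics; python3 - <<'E'
from plant import robot
import cv2,numpy as np
s=robot.read_state();print({k:np.round(v,3) for k,v in s.items()},robot.grip_depth)
a=robot.read_camera("top");b=robot.read_camera("side")
cv2.imwrite("pics/top.png",a[:,:,::-1]);cv2.imwrite("pics/side.png",b[:,:,::-1])
for c in("top","side","wrist"):print(c,robot.camera_model(c))
E
```

```text
pics
{'t': np.float64(0.0), 'q': array([-1.381,  0.131,  1.489, -0.   ,  1.523, -0.085]), 'dq': array([-0.   , -0.   , -0.001,  0.   , -0.001, -0.002]), 'joint_torque': array([-3.0000e-03, -5.5984e+01, -4.9176e+01,  7.7000e-02,  3.5000e-02,
       -0.0000e+00]), 'tool_pos': array([ 0.163, -0.577,  0.186]), 'orientation': array([-3.11, -0.43,  0.  ]), 'force': array([ 0.092,  1.036, -0.727]), 'wrist_torque': array([-0.05 , -0.039, -0.004]), 'gripper_force': np.float64(0.0), 'opening': np.float64(0.093)} 0.0188
top {'fx': 497.5257149119753, 'fy': 497.5257149119753, 'cx': 324.58902680852316, 'cy': 247.18102547439804, 'R': array([[-0.01526922, -0.99986563, -0.00596472],
       [-0.9941028 ,  0.01582121, -0.10728149],
       [ 0.10736144,  0.00429144, -0.99421079]]), 't': array([0.06073737, 0.57283702, 1.02795694])}
side {'fx': 561.2987129422802, 'fy': 561.2987129422802, 'cx': 317.2406816217745, 'cy': 236.24146374060638, 'R': array([[-0.90987096, -0.41424516, -0.02314692],
       [-0.17521626,  0.43422779, -0.88359804],
       [ 0.37607725, -0.79990448, -0.46767374]]), 't': array([0.5672009 , 0.19024364, 1.09131466])}
wrist {'fx': 346.0916870178276, 'fy': 346.0916870178276, 'cx': 322.02971694688335, 'cy': 238.0756905987006, 'mount': array([[ 6.42950503e-05, -9.71542619e-01, -2.36864803e-01,
         6.57158823e-02],
       [ 9.99999998e-01,  5.56621015e-05,  4.31340836e-05,
        -2.60893832e-04],
       [-2.87222079e-05, -2.36864805e-01,  9.71542620e-01,
        -1.98088836e-01],
       [ 0.00000000e+00,  0.00000000e+00,  0.00000000e+00,
         1.00000000e+00]])}
```

View pics/top.png

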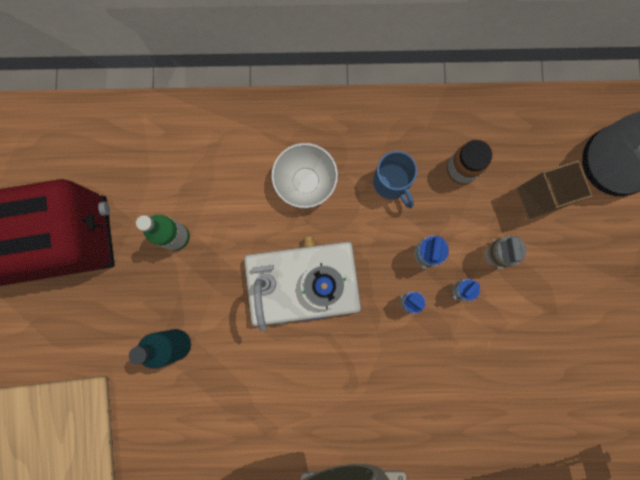

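View pics/side.png

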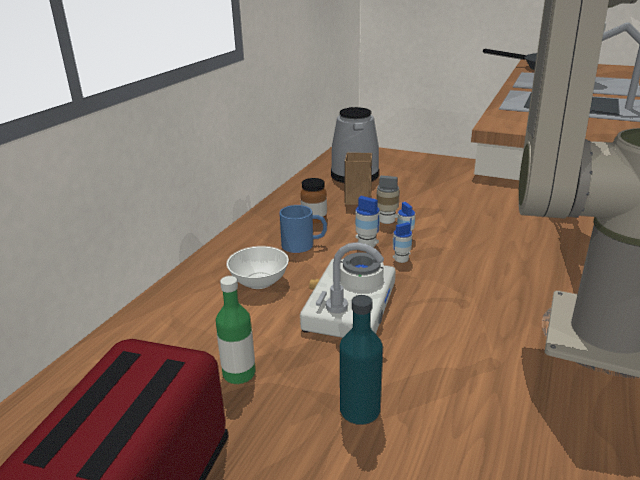

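The top view shows the fresh cartridge (the largest blue one) at about (433,251), small look-alikes at (414,302) and (467,290), and the spent one at (507,252). The collar is at (323,287), with the spout to its left at (262,285). The side view agrees.

```bash
cat > h.py <<'E'
import numpy as np,cv2
from plant import robot
from scipy.spatial.transform import Rotation as Ro
def tool():
    s=robot.read_state(); return Ro.from_rotvec(s["orientation"]).as_matrix(),np.array(s["tool_pos"])
def cam(n,pose=None):
    m=robot.camera_model(n)
    if n!="wrist":
        R=np.array(m["R"]).T; return m,R,-R@np.array(m["t"])
    Rt,p=pose; M=np.array(m["mount"]); return m,Rt@M[:3,:3],Rt@M[:3,3]+p
def onz(n,uv,z,pose=None):
    m,R,c=cam(n,pose); d=R@np.array([(uv[0]-m["cx"])/m["fx"],(uv[1]-m["cy"])/m["fy"],1]); return c+d*(z-c[2])/d[2]
def pix(n,X,pose=None):
    m,R,c=cam(n,pose); v=R.T@(np.array(X)-c); return np.array([m["cx"]+m["fx"]*v[0]/v[2],m["cy"]+m["fy"]*v[1]/v[2]])
def rectify(n,img,z,c,half=.08,N=400,pose=None):
    """orthographic view of plane z, world +x up, +y left"""
    W=[[c[0]+half,c[1]+half],[c[0]+half,c[1]-half],[c[0]-half,c[1]-half],[c[0]-half,c[1]+half]]
    src=np.float32([pix(n,[*w,z],pose) for w in W])
    H=cv2.getPerspectiveTransform(src,np.float32([[0,0],[N,0],[N,N],[0,N]]))
    return cv2.warpPerspective(img,H,(N,N),flags=cv2.INTER_CUBIC)
E
python3 - <<'E'
from h import *
a=cv2.imread("pics/top.png")
f=onz("top",(433,251),.13);m=onz("top",(323.5,287),.085);print(f,m,onz("top",(414,302),.1),onz("top",(467,290),.1),onz("top",(507,250),.13))
cv2.imwrite("pics/r1.png",np.hstack([rectify("top",a,.13,f),rectify("top",a,.085,m)]))
R,p=tool();print(np.round(R,3))
E
```

```text
[ 0.55231367 -0.15709555  0.13      ] [0.48774625 0.05497049 0.085     ] [ 0.45522096 -0.12238344  0.1       ] [ 0.47708791 -0.22733916  0.1       ] [ 0.55199034 -0.29926315  0.13      ]
[[ 0.962  0.271 -0.   ]
 [ 0.271 -0.962  0.002]
 [ 0.    -0.002 -1.   ]]
```

View pics/r1.png

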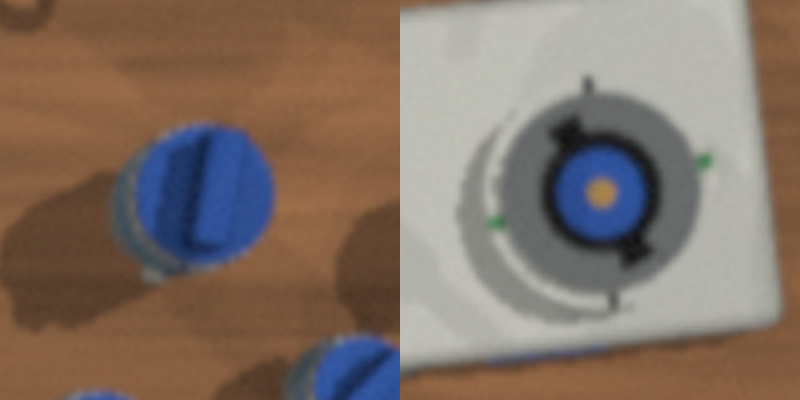

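The bar points along yaw ≈ -0.22 rad with its centre near (0.556, -0.166). The mouth is near (0.491, 0.054). The black ticks give the unit a yaw of about 0.12, and the slots sit at about 0.52. I'll move above the fresh cartridge, with the yaw flipped so the last joint has room for the twist.

Request:
carry_out(
  rows=[
    [0.03,-0.02,-0.063,0,0,-10],
    [0.489,-0.289,-0.063,0,0,-152],
    [0.489,-0.289,-0.063,0,0,-152],
    [0.489,-0.289,-0.063,0,0,-152],
    [0.489,-0.289,-0.063,0,0,-152],
    [0.489,-0.289,-0.063,0,0,-152],
    [0.489,-0.289,-0.063,0,0,-152],
    [0.489,-0.289,-0.063,0,0,-152],
    [0.489,-0.289,-0.063,0,0,-152],
    [0.489,-0.289,-0.063,0,0,-152],
    [0.489,-0.289,-0.063,0,0,-152],
    [0.489,-0.289,-0.063,0,0,-152],
  ],
  jaw=0,
)

```text
t: 1.6
tool_pos: [0.5551, -0.1657, 0.2488]
orientation: [-0.961, -2.989, -0.0]
force: [-0.4, 0.4, 0.0]
opening: 0.0925
gripper_force: 0.0
```

Request:
carry_out(
  rows=[
    [0,0,0,0,0,-11],
    [0,0,0,0,0,-23],
    [0,0,0,0,0,-23],
    [0,0,0,0,0,-23],
  ],
)

```text
t: 2.1
tool_pos: [0.5549, -0.1666, 0.2493]
orientation: [-0.363, -3.12, -0.0]
force: [-0.1, -0.7, -0.5]
opening: 0.0929
gripper_force: 0.0
```

```bash
python3 - <<'E'
from h import *
P=tool();a=robot.read_camera("wrist")[:,:,::-1].copy();np.savez("w1.npz",a=a,R=P[0],p=P[1])
print(P,np.arctan2(P[0][1,0],P[0][0,0]))
cv2.imwrite("pics/w1.png",np.hstack([cv2.resize(a,(400,300)),cv2.resize(rectify("wrist",a,.13,(.556,-.166),.06,400,P),(400,400))[50:350]]))
E
```

```text
(array([[-9.73253529e-01,  2.29733124e-01, -5.10045219e-04],
       [ 2.29733056e-01,  9.73253660e-01,  1.88710453e-04],
       [ 5.39756418e-04,  6.64888677e-05, -9.99999852e-01]]), array([ 0.55490862, -0.1666098 ,  0.24932408])) 2.909789225400088
```

View pics/w1.png

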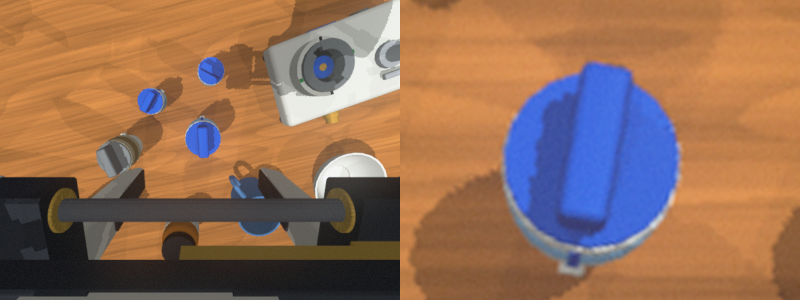

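The fresh bar's centre is at (0.558, -0.165). It measures about 47×15 mm, which fits the given size, and its yaw is -0.18. I'll descend onto it.

Request:
carry_out(
  rows=[
    [-0.0026,0.0022,0.04,0,0,-3],
    [-0.0026,0.0022,0.09,0,0,-3],
    [-0.0026,0.0022,0.12,0,0,-3],
    [-0.0026,0.0022,0.135,0,0,-3],
    [-0.0026,0.0022,0.144,0,0,-3],
    [-0.0026,0.0022,0.144,0,0,-3],
  ],
  jaw=100,
)

```text
t: 2.9
tool_pos: [0.5584, -0.1652, 0.1061]
orientation: [0.277, 3.129, -0.0]
force: [0.5, -0.0, 0.5]
opening: 0.0565
gripper_force: 0.0
```

Request:
carry_out(
  rows=[
    [0,0,0,0,0,0],
    [0,0,0,0,0,0],
    [0,0,0,0,0,0],
    [0,0,0,0,0,0],
    [0,0,0,0,0,0],
    [0,0,0,0,0,0],
  ],
  jaw=255,
  force=35,
)

```text
t: 3.65
tool_pos: [0.5581, -0.1651, 0.1056]
orientation: [-0.276, -3.129, -0.0]
force: [-0.5, 0.2, 0.1]
opening: 0.0024
gripper_force: 0.0
```

The jaws closed on nothing, so I'll look.

```bash
python3 - <<'E'
from h import *
s=robot.read_state();print(s["opening"],s["gripper_force"])
P=tool();a=robot.read_camera("wrist")[:,:,::-1].copy();b=robot.read_camera("side")[:,:,::-1];c=robot.read_camera("top")[:,:,::-1]
cv2.imwrite("pics/w2.png",np.vstack([np.hstack([cv2.resize(a,(400,300)),cv2.resize(b[130:310,250:490],(400,300))]),cv2.resize(c[160:340,320:560],(400,300))[:,:].repeat(1,1) if 0 else np.hstack([cv2.resize(c[160:340,320:560],(400,300)),np.zeros((300,400,3),np.uint8)])]))
for X in([.558,-.165,.106],[.558,-.165,.13],[.558,-.165,0]):print(pix("side",X),pix("top",X),pix("wrist",X,P))
E
```

```text
0.0024432365929143067 0.0
[368.10965752 206.69285944] [434.33519733 249.2817237 ] [321.39171489 265.00662044]
[368.29849086 197.77768799] [436.99457007 247.99675601] [321.33044631 279.16706008]
[367.31102442 244.39780567] [423.98601429 254.28228854] [321.55227872 227.89698288]
```

View pics/w2.png

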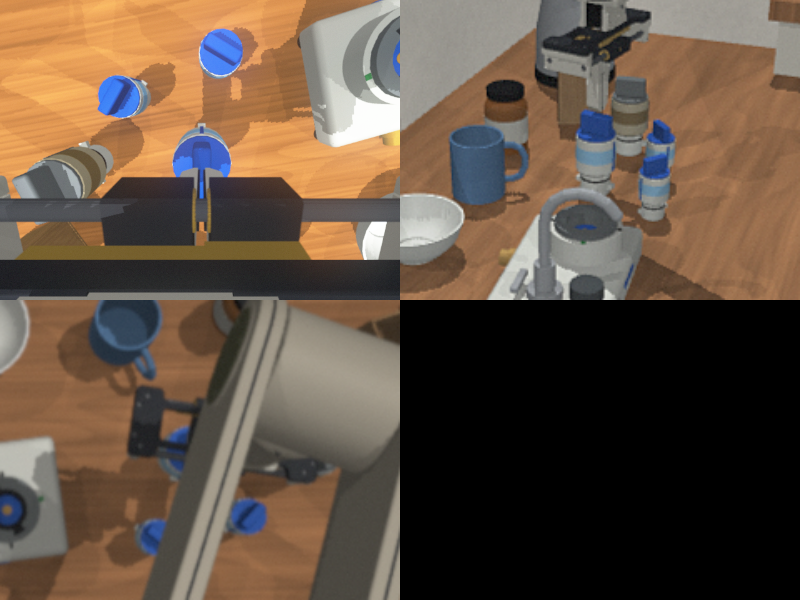

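```bash
python3 - <<'E'
from h import *
P=tool();a=robot.read_camera("wrist")[:,:,::-1].copy();b=robot.read_camera("side")[:,:,::-1]
cv2.imwrite("pics/w3.png",np.hstack([cv2.resize(a[180:400,230:420],(400,463)),cv2.resize(b[140:260,320:424],(400,463),interpolation=2)]))
E
```

```text
(no output)
```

View pics/w3.png

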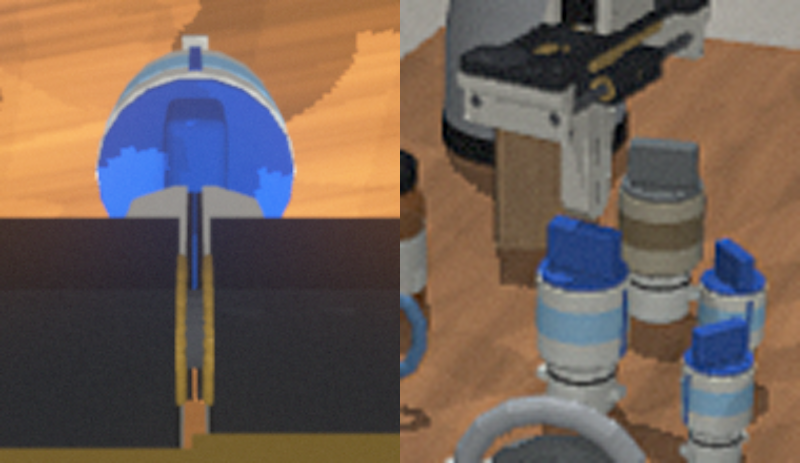

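The wrist and side views both put the real fingertips about 28 mm short of the stated TCP: they closed just above the bar, tips at z≈0.135. I'll reopen, go down carefully while watching the force, and grip again.

Request:
carry_out(
  rows=[
    [0,0,0,0,0,0],
    [0,0,0,0,0,0],
    [0,0,0,0,0,0],
    [0,0,0,0,0,0],
    [0,0,0.004,0,0,0],
    [0,0,0.008,0,0,0],
    [0,0,0.012,0,0,0],
    [0,0,0.015,0,0,0],
  ],
  jaw=130,
)

```text
t: 4.9
tool_pos: [0.5579, -0.165, 0.0901]
orientation: [-0.276, -3.129, -0.0]
force: [-0.5, 0.1, 0.6]
opening: 0.0456
gripper_force: 0.0
```

Request:
carry_out(
  rows=[
    [0,0,0.003,0,0,0],
    [0,0,0.006,0,0,0],
    [0,0,0.008,0,0,0],
    [0,0,0.008,0,0,0],
  ],
)

```text
t: 5.4
tool_pos: [0.558, -0.165, 0.0824]
orientation: [-0.276, -3.129, -0.0]
force: [-0.8, -0.7, -0.7]
opening: 0.0458
gripper_force: 0.0
```

Request:
carry_out(
  rows=[
    [0,0,0,0,0,0],
    [0,0,0,0,0,0],
    [0,0,0,0,0,0],
    [0,0,0,0,0,0],
    [0,0,0,0,0,0],
  ],
  jaw=255,
  force=35,
)

```text
t: 6.02
tool_pos: [0.5582, -0.165, 0.0827]
orientation: [0.276, 3.129, 0.0]
force: [0.4, 0.9, 0.6]
opening: 0.0157
gripper_force: 35.0
```

```bash
python3 - <<'E'
from h import *
P=tool();a=robot.read_camera("wrist")[:,:,::-1].copy();b=robot.read_camera("side")[:,:,::-1]
cv2.imwrite("pics/w4.png",np.hstack([cv2.resize(a[180:400,230:420],(400,463)),cv2.resize(b[140:260,320:424],(400,463),interpolation=2)]))
E
```

```text
(no output)
```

View pics/w4.png

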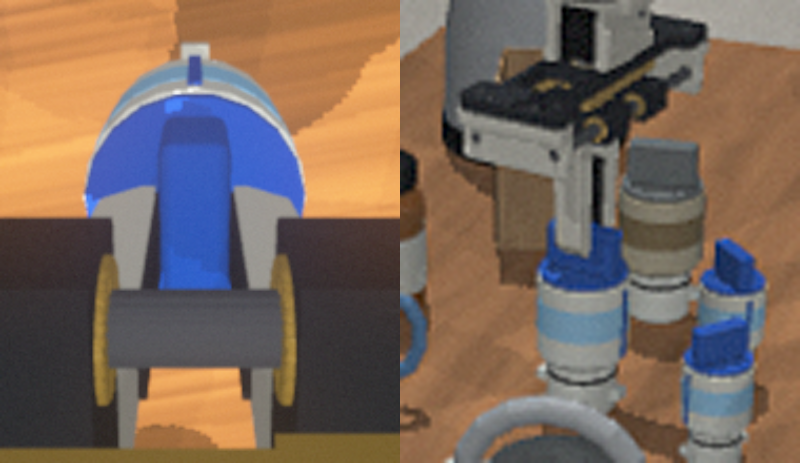

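The bar is gripped: opening 15.7 mm, 35 N. The cartridge origin is therefore TCP z minus 0.083. Next I'll lift it and carry it beside the collar to look at the slots.

Request:
carry_out(
  rows=[
    [0,0,-0.01,0,0,0],
    [0,0,-0.04,0,0,0],
    [0,0,-0.09,0,0,0],
    [0,0,-0.14,0,0,0],
    [0.0035,0.05,-0.14,0,0,0],
    [0.007,0.1,-0.14,0,0,0],
    [0.0105,0.15,-0.14,0,0,0],
    [0.0139,0.2038,-0.14,0,0,0],
    [0.0139,0.2038,-0.14,0,0,0],
    [0.0139,0.2038,-0.14,0,0,0],
    [0.0139,0.2038,-0.14,0,0,0],
  ],
)

```text
t: 7.5
tool_pos: [0.58, 0.0368, 0.2227]
orientation: [-0.278, -3.129, 0.001]
force: [-0.3, 0.5, -2.9]
opening: 0.0159
gripper_force: 35.0
```

```bash
python3 - <<'E'
from h import *
s=robot.read_state();P=tool();a=robot.read_camera("wrist")[:,:,::-1].copy();np.savez("w5.npz",a=a,R=P[0],p=P[1])
print(P[1],np.arctan2(P[0][1,0],P[0][0,0]),s["force"],s["opening"],s["q"])
cv2.imwrite("pics/w5.png",np.hstack([cv2.resize(a,(400,300)),rectify("wrist",a,.085,(.491,.054),.06,400,P)[50:350]]))
E
```

```text
[0.57999654 0.03675566 0.22265526] 2.9642177054909893 [-0.26636423  0.46901224 -2.86566528] 0.015869769837845958 [-2.46522480e-02  6.73234037e-02  1.49020376e+00 -3.87719039e-04
  1.58427222e+00 -1.41807884e+00]
```

View pics/w5.png

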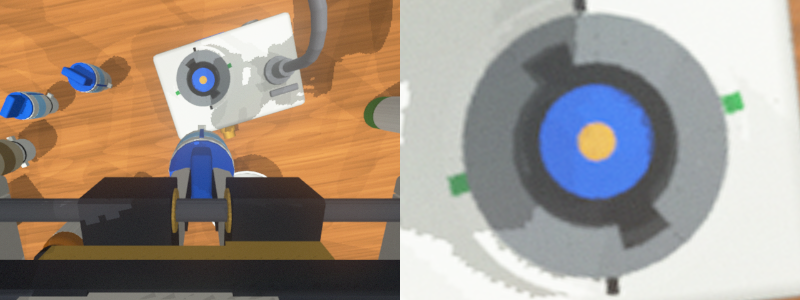

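```bash
python3 - <<'E'
from h import *
d=np.load("w5.npz");P=(d["R"],d["p"]);c=np.array((.491,.054))
r=rectify("wrist",d["a"],.085,c,.06,600,P).astype(int)
g=r.max(2); yy,xx=np.mgrid[:600,:600]; k=.12/600
X=c[0]+(300-yy)*k;Y=c[1]+(300-xx)*k
m=(g<75)&(np.hypot(X-.4918,Y-.055)<.024); dark=(g<75)
# bore circle: dark or blue or orange region
n,l,st,ce=cv2.connectedComponentsWithStats((dark&(np.hypot(X-.4918,Y-.055)<.036)).astype(np.uint8))
i=1+np.argmax(st[1:,4]);M=l==i;print(st[i],np.percentile(g,[5,20,50]))
R=np.hypot(X-.4922,Y-.0552);A=np.arctan2(Y-.0552,X-.4922)
for lo,hi in((.0265,.029),(.029,.032)):
    s=M&(R>lo)&(R<hi)
    for a0 in(.53,.53-np.pi):
        w=s&(abs(np.angle(np.exp(1j*(A-a0))))<.5)
        print(lo,s.sum(),a0,A[w].mean(),A[w].std(),A[w].min(),A[w].max())
e=cv2.findContours(M.astype(np.uint8),0,1)[0][0][:,0]
p=np.c_[X[e[:,1],e[:,0]],Y[e[:,1],e[:,0]]]
q=p[np.hypot(*(p-[.4922,.0552]).T)<.0262]
s=np.linalg.lstsq(np.c_[2*q,np.ones(len(q))],(q**2).sum(1),rcond=None)[0];print("centre",s[:2],np.sqrt(s[2]+s[0]**2+s[1]**2))
E
```

```text
[218 228   4   8  25] [ 84. 162. 206.]<stdin>:15: RuntimeWarning: Mean of empty slice.
  ret = ret.dtype.type(ret / rcount)
  ret = _var(a, axis=axis, dtype=dtype, out=out, ddof=ddof,
  arrmean = um.true_divide(arrmean, div, out=arrmean,
  ret = ret.dtype.type(ret / rcount)
Traceback (most recent call last):
ValueError: zero-size array to reduction operation minimum which has no identity
```

```bash
python3 - <<'E'
from h import *
d=np.load("w5.npz");P=(d["R"],d["p"]);c=np.array((.491,.054))
r=cv2.medianBlur(rectify("wrist",d["a"],.085,c,.06,600,P),7).astype(int)
g=r.max(2); yy,xx=np.mgrid[:600,:600]; k=.12/600
X=c[0]+(300-yy)*k;Y=c[1]+(300-xx)*k;c0=np.array([.4922,.0552])
R=np.hypot(X-c0[0],Y-c0[1]);A=np.arctan2(Y-c0[1],X-c0[0])
ring=(R>.019)&(R<.023);slot=(R>.0275)&(R<.031)
print(np.percentile(g[ring],[5,50,95]))
for b in range(0,360,15): print(b-180,int(np.median(g[slot&(abs(np.degrees(A)+180-b-7)<7.5)])),end="; ")
for th in (85,95,105):
  for a0 in(.53,.53-np.pi):
    D=np.angle(np.exp(1j*(A-a0)));w=(g<th)&slot&(abs(D)<.5)
    print(th,w.sum(),a0+D[w].mean() if w.any() else 0,D[w].std() if w.any() else 0)
E
```

```text
[77. 81. 89.]
-180 161; -165 92; -150 93; -135 161; -120 161; -105 162; -90 163; -75 164; -60 164; -45 170; -30 169; -15 168; 0 165; 15 80; 30 81; 45 126; 60 125; 75 127; 90 127; 105 127; 120 127; 135 164; 150 165; 165 164; 85 996 0.49329817991758174 0.11252589829529802
85 20 -2.5883368280846497 0.1156274328158103
95 1159 0.509103277718536 0.13078258195300008
95 1065 -2.6393645321786927 0.12343316213471985
105 1233 0.5106808710501689 0.13914617954010364
105 1175 -2.633181615365016 0.13270366529680508
```

The slots point at yaw 0.51, the same from both notches. The mouth centre is (0.492, 0.055), and the bore measures 50 mm, as given. I'll align over it.

Request:
carry_out(
  rows=[
    [0.03,0.001,0,0,0,-10],
    [0.06,0.002,0,0,0,-20],
    [0.0898,0.0024,0,0,0,-30],
    [0.0898,0.0024,0,0,0,-39.4],
    [0.0898,0.0024,0.02,0,0,-39.4],
    [0.0898,0.0024,0.04,0,0,-39.4],
    [0.0898,0.0024,0.0427,0,0,-39.4],
    [0.0898,0.0024,0.0427,0,0,-39.4],
  ],
)

```text
t: 8.55
tool_pos: [0.4917, 0.056, 0.1791]
orientation: [0.793, -3.038, -0.001]
force: [-0.2, -0.0, -3.0]
opening: 0.0156
gripper_force: 35.0
```

```bash
python3 - <<'E'
from h import *
s=robot.read_state();P=tool();print(P[1],np.arctan2(P[0][1,0],P[0][0,0])+2*np.pi,s["force"],s["wrist_torque"],s["q"])
a=robot.read_camera("wrist")[:,:,::-1];b=robot.read_camera("side")[:,:,::-1]
cv2.imwrite("pics/w6.png",np.hstack([cv2.resize(a[80:320,160:480],(400,300)),cv2.resize(b[160:340,260:500],(400,300),interpolation=2)]))
for z in(.085,.1):print(pix("wrist",[.492,.055,z],P))
E
```

```text
[0.49173359 0.05597271 0.17913139] 3.6520307822864835 [-0.2005497  -0.03072071 -2.98943018] [ 0.08635682 -0.15355066  0.0082009 ] [ 9.69964723e-03 -1.51884518e-01  1.78211541e+00  1.23968204e-06
  1.51298635e+00 -2.07153432e+00]
[320.67744043 230.38933292]
[320.61803388 234.3217431 ]
```

View pics/w6.png

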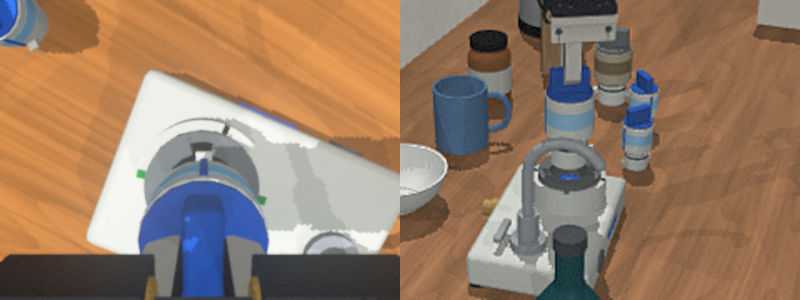

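The wrist view shows the lug right over the notch and the neck above the bore. I'll go down gently.

Request:
carry_out(
  rows=[
    [0.0005,-0.0009,0.004,0,0,0],
    [0.0005,-0.0009,0.008,0,0,0],
    [0.0005,-0.0009,0.011,0,0,0],
    [0.0005,-0.0009,0.014,0,0,0],
    [0.0005,-0.0009,0.016,0,0,0],
    [0.0005,-0.0009,0.018,0,0,0],
    [0.0005,-0.0009,0.018,0,0,0],
  ],
)

```text
t: 9.52
tool_pos: [0.492, 0.0551, 0.1618]
orientation: [0.795, -3.039, -0.0]
force: [0.1, -0.5, -2.7]
opening: 0.0156
gripper_force: 35.0
```

Request:
carry_out(
  rows=[
    [0,0,0.002,0,0,0],
    [0,0,0.004,0,0,0],
    [0,0,0.006,0,0,0],
    [0,0,0.007,0,0,0],
    [0,0,0.008,0,0,0],
    [0,0,0.008,0,0,0],
  ],
)

```text
t: 10.28
tool_pos: [0.4921, 0.0551, 0.1539]
orientation: [0.795, -3.039, -0.0]
force: [0.3, -0.2, -3.7]
opening: 0.0157
gripper_force: 35.0
```

Request:
carry_out(
  rows=[
    [0,0,0.001,0,0,0],
    [0,0,0.002,0,0,0],
    [0,0,0.003,0,0,0],
    [0,0,0.003,0,0,0],
  ],
)

```text
t: 10.78
tool_pos: [0.492, 0.0551, 0.1508]
orientation: [0.795, -3.039, -0.0]
force: [-0.2, -0.2, -3.7]
opening: 0.0157
gripper_force: 35.0
```

It's past the -14 mm rim height with no resistance, so the lugs are in the slots. Next I'll press onto the spring.

Request:
carry_out(
  rows=[
    [0,0,0.001,0,0,0],
    [0,0,0.002,0,0,0],
    [0,0,0.003,0,0,0],
    [0,0,0.004,0,0,0],
    [0,0,0.005,0,0,0],
    [0,0,0.005,0,0,0],
  ],
)

```text
t: 11.52
tool_pos: [0.4924, 0.0551, 0.1463]
orientation: [-0.795, 3.039, -0.0]
force: [-0.1, 0.5, 6.1]
opening: 0.016
gripper_force: 35.0
```

Request:
carry_out(
  rows=[
    [0,0,0.001,0,0,0],
    [0,0,0.002,0,0,0],
    [0,0,0.003,0,0,0],
    [0,0,0.004,0,0,0],
    [0,0,0.005,0,0,0],
    [0,0,0.005,0,0,0],
  ],
)

```text
t: 12.28
tool_pos: [0.4927, 0.0551, 0.1418]
orientation: [-0.795, 3.038, -0.0]
force: [-1.3, 0.6, 8.4]
opening: 0.0158
gripper_force: 35.0
```

Request:
carry_out(
  rows=[
    [0,0,0.0015,0,0,0],
    [0,0,0.003,0,0,0],
    [0,0,0.0045,0,0,0],
    [0,0,0.0055,0,0,0],
    [0,0,0.0065,0,0,0],
    [0,0,0.0065,0,0,0],
  ],
)

```text
t: 13.02
tool_pos: [0.493, 0.0552, 0.1358]
orientation: [-0.795, 3.037, -0.001]
force: [-1.9, 1.0, 11.8]
opening: 0.0153
gripper_force: 35.0
```

The force matches the spring model at about -32 mm. Now the clockwise twist, starting with 20°.

Request:
carry_out(
  rows=[
    [0,0,0,0,0,4],
    [0,0,0,0,0,8],
    [0,0,0,0,0,12],
    [0,0,0,0,0,16],
    [0,0,0,0,0,20],
    [0,0,0,0,0,20],
  ],
)

```text
t: 13.78
tool_pos: [0.4932, 0.0551, 0.1361]
orientation: [-0.254, 3.129, -0.0]
force: [-2.0, -0.6, 10.3]
opening: 0.0159
gripper_force: 35.0
```

```bash
python3 - <<'E'
from h import *
s=robot.read_state();P=tool();print(P[1],np.arctan2(P[0][1,0],P[0][0,0]),s["force"],s["wrist_torque"])
E
```

```text
[0.49318699 0.05506402 0.13605523] -2.9798388198197214 [-1.99810676 -0.63447222 10.31348498] [0.15664151 0.34368578 0.04716992]
```

Request:
carry_out(
  rows=[
    [0,0,0.0005,0,0,5],
    [0,0,0.0005,0,0,10],
    [0,0,0.0005,0,0,15],
    [0,0,0.0005,0,0,20],
    [0,0,0.0005,0,0,25],
    [0,0,0.0005,0,0,30],
    [0,0,0.0005,0,0,35],
    [0,0,0.0005,0,0,40],
    [0,0,0.0005,0,0,45],
    [0,0,0.0005,0,0,50],
    [0,0,0.0005,0,0,50],
  ],
)

```text
t: 15.15
tool_pos: [0.4934, 0.0551, 0.1356]
orientation: [1.093, 2.942, 0.002]
force: [-0.9, 0.5, 11.6]
opening: 0.016
gripper_force: 35.0
```

```bash
python3 - <<'E'
from h import *
s=robot.read_state();P=tool();print(P[1],np.arctan2(P[0][1,0],P[0][0,0]),s["force"],s["wrist_torque"],s["q"][5])
E
```

```text
[0.49337576 0.05506685 0.13563864] 2.430340730775982 [-0.85841434  0.51348472 11.63656438] [ 0.06576793  0.28045522 -0.00439555] -0.8516780844382807
```

Request:
carry_out(
  rows=[
    [0,0,0,0,0,2],
    [0,0,0,0,0,4],
    [0,0,0,0,0,6],
    [0,0,0,0,0,8],
    [0,0,0,0,0,8],
  ],
)

```text
t: 15.78
tool_pos: [0.4934, 0.0551, 0.1357]
orientation: [1.294, 2.86, 0.002]
force: [-1.4, 1.6, 11.4]
opening: 0.0157
gripper_force: 35.0
```

```bash
python3 - <<'E'
from h import *
s=robot.read_state();P=tool();print(P[1],np.arctan2(P[0][1,0],P[0][0,0]),s["force"],s["wrist_torque"],s["q"][5])
E
```

```text
[0.49335366 0.05512779 0.1356551 ] 2.2916116312325405 [-1.42826654  1.63765248 11.4101683 ] [0.15564183 0.30241552 0.10839566] -0.7129130339815895
```

Request:
carry_out(
  rows=[
    [0,0,0,0,0,1],
    [0,0,0,0,0,2],
    [0,0,0,0,0,2],
  ],
)

```text
t: 16.15
tool_pos: [0.4931, 0.055, 0.1356]
orientation: [1.343, 2.837, 0.001]
force: [-2.0, 0.4, 11.5]
opening: 0.0156
gripper_force: 35.1
```

```bash
python3 - <<'E'
from h import *
s=robot.read_state();P=tool();print(P[1],np.arctan2(P[0][1,0],P[0][0,0]),s["force"],s["wrist_torque"],s["q"][5])
E
```

```text
[0.49311545 0.05495412 0.13561102] 2.2571676495571023 [-1.95920209  0.3673482  11.47148588] [-0.03847652  0.55979415  0.31135529] -0.6784863830180753
```

The torque has risen to 0.31 N·m at 80°: that's the stop. I'll ease the twist slightly and let the spring lift the cartridge into the catch.

Request:
carry_out(
  rows=[
    [0,0,0,0,0,-0.7],
    [0,0,-0.0015,0,0,-0.7],
    [0,0,-0.003,0,0,-0.7],
    [0,0,-0.0045,0,0,-0.7],
    [0,0,-0.0055,0,0,-0.7],
    [0,0,-0.0055,0,0,-0.7],
  ],
)

```text
t: 16.9
tool_pos: [0.4927, 0.055, 0.1401]
orientation: [1.326, 2.846, 0.001]
force: [0.0, 1.1, 6.3]
opening: 0.0155
gripper_force: 35.0
```

```bash
python3 - <<'E'
from h import *
s=robot.read_state();P=tool();print(P[1],np.arctan2(P[0][1,0],P[0][0,0]),s["force"],s["wrist_torque"],s["q"][5])
E
```

```text
[0.49272757 0.05500606 0.14014095] 2.2693723362923017 [0.01783772 1.0661527  6.30953344] [0.0654479  0.10247346 0.11705678] -0.6907482568298307
```

Request:
carry_out(
  rows=[
    [0,0,-0.001,0,0,0],
    [0,0,-0.002,0,0,0],
    [0,0,-0.002,0,0,0],
    [0,0,-0.002,0,0,0],
  ],
)

```text
t: 17.4
tool_pos: [0.4924, 0.055, 0.1417]
orientation: [1.327, 2.847, 0.0]
force: [1.5, 0.5, 5.7]
opening: 0.0158
gripper_force: 35.0
```

Request:
carry_out(
  rows=[
    [0,0,-0.0007,0,0,0],
    [0,0,-0.0013,0,0,0],
    [0,0,-0.0013,0,0,0],
    [0,0,-0.0013,0,0,0],
  ],
)

```text
t: 17.9
tool_pos: [0.4919, 0.0549, 0.1419]
orientation: [-1.327, -2.847, 0.001]
force: [4.5, -1.2, -7.0]
opening: 0.0154
gripper_force: 35.0
```

The upward motion is blocked at -26 mm, so the catch is holding. Now I'll let go and rise clear.

Request:
carry_out(
  rows=[
    [0,0,0.001,0,0,0],
    [0,0,0.001,0,0,0],
  ],
)

```text
t: 18.15
tool_pos: [0.4921, 0.055, 0.1418]
orientation: [1.327, 2.847, -0.0]
force: [3.4, -0.5, 0.2]
opening: 0.0157
gripper_force: 35.0
```

Request:
carry_out(
  rows=[
    [0,0,0,0,0,0],
    [0,0,0,0,0,0],
    [0,0,0,0,0,0],
    [0,0,0,0,0,0],
    [0,0,-0.02,0,0,0],
    [0,0,-0.05,0,0,0],
    [0,0,-0.09,0,0,0],
    [0,0,-0.12,0,0,0],
    [0,0,-0.12,0,0,0],
    [0,0,-0.12,0,0,0],
  ],
  jaw=120,
)

```text
t: 19.4
tool_pos: [0.4917, 0.0551, 0.2607]
orientation: [-1.327, -2.846, 0.001]
force: [-0.4, 0.1, 0.1]
opening: 0.0491
gripper_force: 0.0
```

```bash
python3 - <<'E'
from h import *
s=robot.read_state();P=tool();print(P[1],s["opening"],s["force"])
a=robot.read_camera("wrist")[:,:,::-1];b=robot.read_camera("side")[:,:,::-1]
cv2.imwrite("pics/w7.png",np.hstack([cv2.resize(a,(400,300)),cv2.resize(b[160:340,260:500],(400,300),interpolation=2)]))
for z in(.189,.16,.085):print(pix("side",[.492,.055,z]))
E
```

```text
[0.49173391 0.05506878 0.26067552] 0.04905974893128101 [-0.43190144  0.07637306  0.08264183]
[362.57114605 217.06622478]
[362.36551859 229.71650193]
[361.85541177 261.09845992]
```

View pics/w7.png

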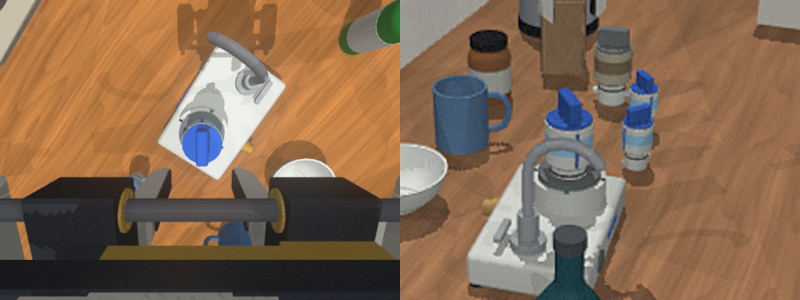

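The cartridge stands upright in the collar, seated low, with the fingers clear. The bar is about 0.58 rad from the unit's y axis, inside the 0.8 limit. I'm handing it in.

```bash
python3 -c "
from plant import robot
print(robot.close_job())"
```

```text
the job is handed in; nothing more can be done
None
```

The fresh cartridge is in the collar, locked in its catch and released. An upward pull was blocked at 26 mm below the mouth, and the job was handed in at about 19.5 s; the hand-in returned no verdict.

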